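# File the blank board in the ordered colour's bay

### The job

The jar standing on the white order card shows which colour is ordered. Draw the gate panel of that colour (dark red, golden yellow or aqua blue) up out of the dock and lay it flat on the cork mat, then slide the flat yellow-olive board along the desk, without picking it up, into the bay you opened, fully home against the back stop. Leave the other two gates in place and the jars where they stand.

Things in the scene. Friction and masses are not known exactly. Their poses are not given: they have to be found in the camera images.
- dock: Fixed plywood dock: three board bays side by side, open towards the robot, no floor (the board slides on the desk). Origin: desk level, where the board's centre lies when fully home in the middle bay; x points into the bays, y to the left. Bay centre lines at y = -176, 0, 176 mm; bays 158 mm wide, dividers 26 mm high, back stop face at x = 50 mm.
- bay_mouth (a point): Point at desk level in the middle bay's mouth, in the plane of the gates: dock x = -60 mm, y = 0. Each bay has here two upright grooves, 11 mm wide and 4 mm deep, one in each side post, open at the top, that hold a gate panel. The posts are 42 mm high; their rounded noses reach towards the robot to dock x = -82.5 mm.
- board: Loose flat yellow-olive sample board, 150 x 100 x 12 mm, about 0.25 kg, lying on the desk in front of the dock, long side roughly across the bays. Origin at the centre of its underside; its x axis is along the 150 mm side, y along the 100 mm side, z up. In a bay it goes in with the 150 mm side across the bay.
- cork_mat: Fixed brown cork mat, 180 x 220 x 3 mm, on the desk to the right. Origin at the centre of its underside, x along the 180 mm side, z up.
- order_card: White square paper order card, 100 x 100 mm with a black strip along one edge, flat on the desk to the left, no thickness to speak of. Origin at its centre.
- gate_red: Loose dark red gate panel, 8 mm thick (its x), 162 mm wide (its y), 70 mm tall (its z), 0.11 kg, standing in the groove of one of the bays (any of the three) and closing it; its top 28 mm stand above the posts. Origin at the middle of its lower edge, z up along the panel.
- gate_red_mid (a point): The middle of the dark red gate panel (35 mm above its lower edge).
- jar_red: Loose small glass jar with red cut tiles and a black lid, 49 mm across, 59 mm tall. Origin at the centre of its underside. One of the three jars stands on the order card, the other two beside it on the bare desk.
- gate_gold: Loose golden yellow gate panel, 8 mm thick (its x), 162 mm wide (its y), 70 mm tall (its z), 0.11 kg, standing in the groove of one of the bays (any of the three) and closing it; its top 28 mm stand above the posts. Origin at the middle of its lower edge, z up along the panel.
- gate_gold_mid (a point): The middle of the golden yellow gate panel (35 mm above its lower edge).
- jar_gold: Loose small glass jar with pale gold cut tiles and a white lid, 49 mm across, 66 mm tall. Origin at the centre of its underside. One of the three jars stands on the order card, the other two beside it on the bare desk.
- gate_aqua: Loose aqua blue gate panel, 8 mm thick (its x), 162 mm wide (its y), 70 mm tall (its z), 0.11 kg, standing in the groove of one of the bays (any of the three) and closing it; its top 28 mm stand above the posts. Origin at the middle of its lower edge, z up along the panel.
- gate_aqua_mid (a point): The middle of the aqua blue gate panel (35 mm above its lower edge).
- jar_aqua: Loose small glass jar with aqua blue cut tiles and a white lid, 55 mm across, 74 mm tall. Origin at the centre of its underside. One of the three jars stands on the order card, the other two beside it on the bare desk.
Not all that is in view belongs to the job. What is shaped like the gate_gold but pink or purple is not meant.

How it is judged (in metres and radians):
At the end, for the whole second after the job is handed in: The gate of the ordered colour rests flat on the cork mat (its middle over the mat, below 20 mm). The board rests flat in the bay that this gate closed, within 7 mm of the back stop, 12 mm of the bay's centre line and 0.06 rad of square. Other gates and jars in place (x of board in the frame of dock between -0.007 and 0.006 m and (y of board in the frame of dock between -0.188 and -0.164 m or y of board in the frame of dock between -0.012 and 0.012 m or y of board in the frame of dock between 0.164 and 0.188 m) and angle between the y axis of board and the x axis of dock, either way round below 0.06 rad and height (world z) of board below 0.006 m and linear speed of board below 0.02 m/s and ((horizontal distance between jar_red and order_card below 0.05 m and height (world z) of gate_red_mid below 0.02 m and linear speed of gate_red below 0.02 m/s and x of gate_red_mid in the frame of cork_mat between -0.09 and 0.09 m and y of gate_red_mid in the frame of cork_mat between -0.11 and 0.11 m and horizontal distance between each of gate_gold, gate_aqua and board above 0.12 m) or (horizontal distance between jar_gold and order_card below 0.05 m and height (world z) of gate_gold_mid below 0.02 m and linear speed of gate_gold below 0.02 m/s and x of gate_gold_mid in the frame of cork_mat between -0.09 and 0.09 m and y of gate_gold_mid in the frame of cork_mat between -0.11 and 0.11 m and horizontal distance between each of gate_red, gate_aqua and board above 0.12 m) or (horizontal distance between jar_aqua and order_card below 0.05 m and height (world z) of gate_aqua_mid below 0.02 m and linear speed of gate_aqua below 0.02 m/s and x of gate_aqua_mid in the frame of cork_mat between -0.09 and 0.09 m and y of gate_aqua_mid in the frame of cork_mat between -0.11 and 0.11 m and horizontal distance between each of gate_red, gate_gold and board above 0.12 m))); the robot touches nothing.
It fails at once if the dark red gate is moved by more than 20 mm although the jar of its colour is not on the order card (distance of gate_red from where it was at the start of the episode above 0.02 m and not (horizontal distance between jar_red and order_card below 0.05 m)).
It fails at once if the golden yellow gate is moved by more than 20 mm although the jar of its colour is not on the order card (distance of gate_gold from where it was at the start of the episode above 0.02 m and not (horizontal distance between jar_gold and order_card below 0.05 m)).
It fails at once if the aqua blue gate is moved by more than 20 mm although the jar of its colour is not on the order card (distance of gate_aqua from where it was at the start of the episode above 0.02 m and not (horizontal distance between jar_aqua and order_card below 0.05 m)).
It fails at once if a jar is moved by more than 20 mm (distance of any of jar_red, jar_gold, jar_aqua from where it was at the start of the episode above 0.02 m).
It fails at once if the board is picked up (its underside more than 25 mm above the desk) (height (world z) of board above 0.025 m).
It also fails if it takes over 72 s, if anything falls off the work surface, if the arm or the gripper's body presses on something with over 40 N, if the wrist force passes 120 N, or if a joint passes its speed limit or range.

### The arm

A 6-joint arm with a two-finger parallel gripper is mounted at the origin on the work surface; the furniture and walls round the work are solid. World frame = base frame: x ahead of the robot, y to its left, z up, the work surface at z = 0. Lengths are in mm, angles in rad, forces in N, time in s.
With the tool pointing down it reaches from about 350 to 800 mm from the base axis. Payload 7.3 kg.
Tool frame: the origin (TCP) lies on the centre line of the jaws, within the pads' length; the fingertips stand robot.tip_reach ahead of it and the grasp point (between the pads) lies 3 mm ahead of it (robot.tip_reach is the distance from the TCP to the fingertips, in mm); z points along the fingers, y is the line along which they close (so a half turn about z gives the same grasp; the last joint's range is limited). The gripper opens to 85 mm and grips with 20 to 120 N. Pads are 22 mm wide; open, the fingers measure 114 mm over their backs; the gripper's body (76 mm by 85 mm) begins 54 mm behind the grasp point. The pads swing forward as they close: fully open they stand 13 mm farther back than shut.
Start: joints at [1.135, 0.342, 1.524, -0, 1.275, -0.146], TCP at [150.008, 503.13, 253.322] pointing down, gripper open.
Joint ranges: [-2.53, 2.53], [-0.77, 2.02], [0.04, 2.7], [-1, 4.14], [0.28, 2.66], [-3.11, 3.11]. Speed limits (rad/s): [2.57, 2.57, 3.14, 3.14, 3.14, 3.14].

### API

Orientations are given as a 3x3 rotation matrix whose columns are the frame's x, y, z axes.
In Python, from station import robot gives the robot as it stands.
- The arm moves only by the shell command python3 -m jog 'ROWS'. ROWS is JSON, a list of rows, each a list of 7 numbers: the opening, from 0 (shut) to 1 (fully open), then the shift along the tool's x, y, z in mm, then the turn, a rotation vector about the tool's x, y, z in rad. A call has 1 to 8 rows; each row shifts and turns the commanded pose from where the row before left it, along the tool's axes as they then stand; what a row does not reach is not made up. A row lasts 1/8 s, in which the tool goes at most 62.5 mm and 10.7 degrees, less where a joint would pass 70% of its speed; a pose out of reach is approached as far as the arm can. A call with a gripper value outside its range is refused whole. The fingers move at their own pace and stop on an object; the grip force is fixed at half the most. Time passes only in rows, so rows that do not move let the fingers close. It gives the time, the measured TCP pose, the force, the opening and the grip force at its end, in the units of the state.
- robot.get_obs(): the state, without advancing time (a new reading comes with each control period).
- robot.grab_frame(name): name is "scene" or "top"; returns a dict with "img" (400x640x3 uint8, blue, green, red), "depth" (400x640 float32, mm along the optical axis (not along the pixel's ray), 0 where there is no reading), "intrinsics" (3x3 intrinsics, pixels), "rvec" (rotation vector, rad) and "tvec" (3), from world to camera coordinates, as OpenCV has them. Camera axes: x right, y down, z forward; pixel columns grow to the right and rows downward; lengths in mm; the calibration is good to about 2 mm. A picture is of the moment at which its call begins.
- robot.sign_off(): hands the job in; it is judged then, once.
The state is a dict: "clock": time; "joint_pos": joint angles; "joint_vel": joint speeds; "effort": joint torques, N m; "position": TCP position; "orientation": TCP orientation; "contact_force": force on the tool from outside, world axes, zero at the start; "torque": the same for the moment, N m; "gripper_width": finger opening in mm; "grip_force": force on a finger pad.
Only numpy, scipy, OpenCV 4.12 (cv2) and the standard library are available. Lean on these libraries where they do the work, as an engineer would, in place of code of your own. Each camera call takes 0.05 s, during which the arm holds its last target. There are 200 camera calls.

## Working session

There is one attempt and no reset: what is moved stays moved. The work goes in short steps, Python scripts to look and compute and a shell command to move; the robot and the scene stay as the last step left them, time stands still between calls to the robot, and variables do not carry over. Pictures are saved under pics/ and viewed, at most 10 in all, crops included, and the job is handed in when it is done.

```bash
mkdir -p pics
cat > h.py <<'E'
import numpy as np,cv2
from station import robot
def grab(n):
    f=robot.grab_frame(n); f['R']=cv2.Rodrigues(np.array(f['rvec'],float))[0]; f['t']=np.array(f['tvec'],float).ravel(); f['K']=np.array(f['intrinsics']); return f
def ray(f,u,v,z):
    d=f['R'].T@np.linalg.solve(f['K'],[u,v,1.]); c=-f['R'].T@f['t']; return c+d*(z-c[2])/d[2]
def pts(f):
    v,u=np.mgrid[0:400,0:640]; d=f['depth']
    p=np.stack([u,v,np.ones_like(u)],-1).astype(float)@np.linalg.inv(f['K']).T*d[...,None]
    return (p-f['t'])@f['R']
E
python3 - <<'E'
from h import *
for n in('scene','top'):
    f=grab(n); cv2.imwrite(f'pics/{n}0.png',f['img']); print(n,-f['R'].T@f['t'],f['R'][2])
o=robot.get_obs(); print(o['clock'],o['position'],o['orientation'],o['gripper_width'],robot.tip_reach)
E
```

```text
scene [-152.65206447 -798.33694863  916.22442211] [ 0.47952383  0.60992372 -0.630912  ]
top [ 379.52033584   24.20064247 1318.46797164] [ 0.09866049  0.00750609 -0.99509284]
0.1 [149.85944773 502.82081765 252.69042916] [[-9.58311580e-01  2.85724640e-01 -5.88415783e-04]
 [ 2.85725171e-01  9.58310788e-01 -1.24889653e-03]
 [ 2.07044683e-04 -1.36495720e-03 -9.99999047e-01]] 85.32549455535369 22.0
```

View pics/scene0.png

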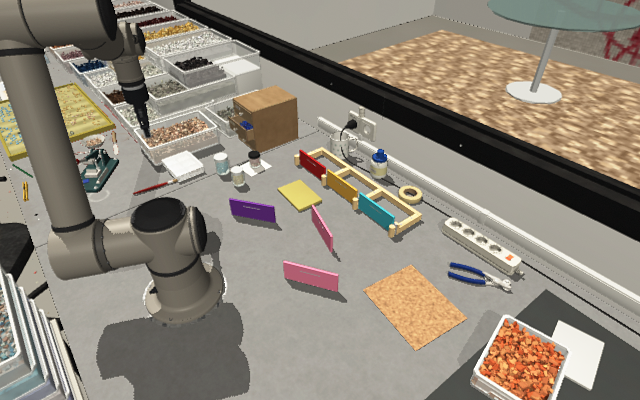

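View pics/top0.png

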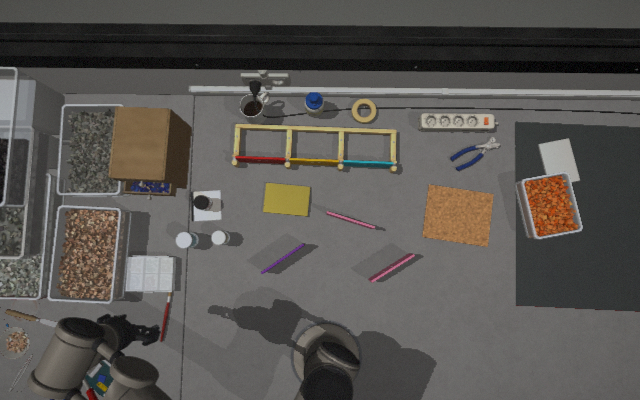

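The scene view shows a dark-lidded jar on the card (254,160). The red gate is in the left bay (top view, 260,159), with gold in the middle and aqua on the right. The board is at (287,200) and the mat at (459,215). Next I'll measure these and check the jar's tiles up close.

Run:
```python
from h import *
F={n:grab(n) for n in('scene','top')}
cv2.imwrite('pics/jar.png',np.hstack([cv2.resize(F['scene']['img'][135:200,200:290],None,fx=5,fy=5,interpolation=2),cv2.resize(F['top']['img'][180:245,160:230],None,fx=5,fy=5,interpolation=2)]))
f=F['top'];hsv=cv2.cvtColor(f['img'],cv2.COLOR_BGR2HSV);P=pts(f)
def comp(mask,roi):
    m=np.zeros(mask.shape,np.uint8);u0,v0,u1,v1=roi;m[v0:v1,u0:u1]=mask[v0:v1,u0:u1]
    n,l,s,c=cv2.connectedComponentsWithStats(m*1);k=1+np.argmax(s[1:,4]);return (l==k)
H,S,V=cv2.split(hsv)
M={'red':(comp(((H<8)|(H>172))&(S>130)&(V>50),(225,120,300,175)),70),
'gold':(comp((H>15)&(H<30)&(S>170),(285,150,345,175)),70),
'aqua':(comp((H>85)&(H<100)&(S>100),(335,150,405,175)),70),
'board':(comp((H>22)&(H<35)&(S>120),(255,175,320,225)),12),
'mat':(comp((H>5)&(H<25)&(S>80),(415,175,505,255)),3),
'posts':(comp((H>15)&(H<30)&(S>50)&(S<150)&(V>120),(225,120,405,180)),26)}
for n,(m,z) in M.items():
    v,u=np.nonzero(m); p=P[m]; r=cv2.minAreaRect(np.c_[u,v].astype(np.float32)); b=cv2.boxPoints(r)
    print(n,len(u),'ztop',np.percentile(p[:,2],[5,50,95]).round(1)); w=np.array([ray(f,*q,z)[:2] for q in b]); print(w.round(1).tolist(),w.mean(0).round(1),[round(float(np.linalg.norm(w[i]-w[i-1])),1) for i in range(4)])
# heights around
for nm,(x0,x1,y0,y1) in {'reg':(560,700,0,330)}.items(): pass
# gate tops by depth
for n in('red','gold','aqua'):
    m=cv2.dilate(M[n][0].astype(np.uint8),np.ones((3,3)))>0
    p=P[m]; p=p[(p[:,2]>60)&(p[:,2]<78)]; 
    l=cv2.fitLine(p[:,:2].astype(np.float32),2,0,.01,.01).ravel(); print(n,'depth top',p.mean(0).round(1),p[:,1].min().round(),p[:,1].max().round(),'dir',l[:2])
# all tall things z>40 near the workspace
m=((P[...,2]>40)&(P[...,2]<120)&(P[...,0]>200)&(P[...,0]<750)&(P[...,1]>-300)&(P[...,1]<420)&(f['depth']>0)).astype(np.uint8)
n,l,s,c=cv2.connectedComponentsWithStats(m)
for i in range(1,n):
    if s[i,4]>8:
        p=P[l==i]; print('tall',c[i].round(),p.min(0).round(),p.max(0).round())
```

```text
red 281 ztop [10.5 58.8 72.3]
[[624.6, 302.4], [644.4, 302.4], [640.2, 142.7], [620.5, 143.0]] [632.4 222.7] [159.4, 19.7, 159.7, 19.7]
gold 208 ztop [17.5 65.5 73.8]
[[621.4, 124.0], [638.7, 123.7], [634.6, -32.0], [617.4, -31.5]] [628.1  46. ] [155.5, 17.3, 155.8, 17.3]
aqua 287 ztop [11.5 58.5 72.6]
[[615.3, -47.6], [635.1, -48.2], [630.9, -206.7], [611.2, -205.9]] [ 623.1 -127.1] [158.3, 19.8, 158.6, 19.8]
board 1295 ztop [ 7.7 12.1 16.8]
[[467.4, 215.9], [565.8, 208.7], [552.6, 59.9], [454.5, 68.2]] [510.1 138.2] [148.3, 98.7, 149.4, 98.5]
mat 3520 ztop [-1.3  3.1  7.6]
[[390.7, -312.6], [568.7, -341.7], [537.3, -565.4], [360.3, -533.5]] [ 464.3 -438.3] [222.9, 180.4, 225.9, 179.8]
posts 1190 ztop [19.3 25.8 32.1]
[[648.4, 322.4], [765.3, 322.2], [750.3, -232.8], [634.1, -227.7]] [699.5  46. ] [550.3, 116.9, 555.2, 116.4]
red depth top [638.3 223.4  69. ] 143.0 303.0 dir [0.02391702 0.99971396]
gold depth top [633.4  47.4  69.3] -32.0 127.0 dir [0.02572689 0.999669  ]
aqua depth top [ 628.8 -128.4   68.7] -210.0 -48.0 dir [0.02487077 0.99969065]
tall [313. 161.] [ 607. -225.   40.] [655. 319.  77.]
tall [203. 202.] [470. 387.  42.] [515. 420.  66.]
tall [351. 219.] [ 415. -151.   41.] [468.   2.  76.]
tall [219. 237.] [358. 323.  40.] [403. 369.  72.]
tall [282. 258.] [268.  77.  45.] [364. 208.  75.]
tall [392. 268.] [ 246. -274.   40.] [ 335. -137.   77.]
```

View pics/jar.png

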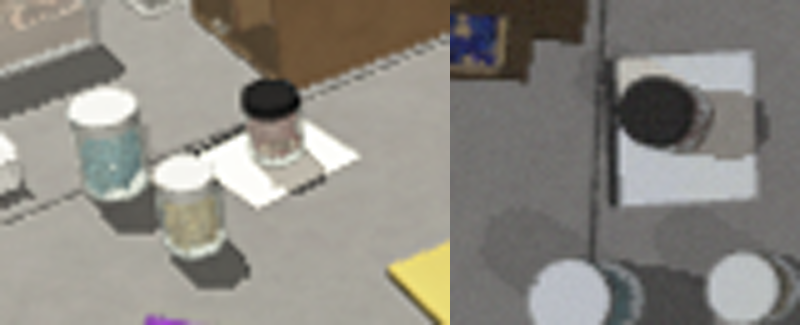

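The jar on the card has a black lid and reddish tiles, so red is ordered. The depth at the gate tops reads about 70 mm and the widths about 160 mm, which match the given sizes. The dock yaw is about -0.025 rad, the red gate is at (638.3, 223), and home in the left bay is about (698.4, 221.5). I'll turn the tool to tool y = dock x, tool x = dock y.

```bash
python3 -m jog '[[1,0,0,0,0,0,0.18],[1,0,0,0,0,0,0.18],[1,0,0,0,0,0,0.18],[1,0,0,0,0,0,0.18],[1,0,0,0,0,0,0.18],[1,0,0,0,0,0,0.18],[1,0,0,0,0,0,0.18],[1,0,0,0,0,0,0.046]]'
python3 -m jog '[[1,-19,35,0,0,0,0],[1,-19,35,0,0,0,0],[1,-19,35,0,0,0,0],[1,-19,35,0,0,0,0],[1,-19,35,0,0,0,0],[1,-19,35,0,0,0,0],[1,-19,35,0,0,0,0],[1,-19,35,0,0,0,0]]'
python3 -m jog '[[1,-19,35,0,0,0,0],[1,-19,35,0,0,0,0],[1,-19,35,0,0,0,0],[1,-19,35,0,0,0,0],[1,-19,35,0,0,0,0],[1,-19,35,0,0,0,0],[1,0,0,0,0,0,0],[1,0,0,0,0,0,0]]'; python3 -c "
from h import *
o=robot.get_obs();print(o['position'],o['orientation'],o['joint_pos'])"
```

```text
clock: 1.2
position: [150.0, 503.0, 253.1]
orientation: [[0.028, 1.0, -0.0], [1.0, -0.028, -0.0], [-0.0, -0.0, -1.0]]
contact_force: [0.4, -0.1, -0.2]
gripper_width: 85.2
grip_force: 0.0
clock: 2.2
position: [427.1, 343.4, 253.1]
orientation: [[0.025, 1.0, -0.0], [1.0, -0.025, -0.0], [-0.0, -0.0, -1.0]]
contact_force: [-0.2, -0.5, -0.4]
gripper_width: 85.0
grip_force: 0.0
clock: 3.2
position: [632.7, 225.2, 252.8]
orientation: [[0.025, 1.0, -0.001], [1.0, -0.025, 0.0], [0.0, -0.001, -1.0]]
contact_force: [0.2, 0.4, 0.2]
gripper_width: 85.5
grip_force: 0.0
[632.67066532 225.16922557 252.79557623] [[ 2.50826584e-02  9.99684494e-01 -1.33136313e-03]
 [ 9.99685372e-01 -2.50824560e-02  1.68503980e-04]
 [ 1.35056960e-04 -1.33517077e-03 -9.99999100e-01]] [2.27706366e-01 6.23859575e-01 1.06113259e+00 4.67680587e-04
 1.45785946e+00 2.52738566e-01]
```

```bash
python3 -m jog '[[1,-2,5.5,40,0,0,0],[1,0,0,40,0,0,0],[1,0,0,40,0,0,0],[1,0,0,30,0,0,0],[1,0,0,20,0,0,0],[1,0,0,15,0,0,0],[1,0,0,6,0,0,0],[1,0,0,0,0,0,0]]'
python3 -m jog '[[0,0,0,0,0,0,0],[0,0,0,0,0,0,0],[0,0,0,0,0,0,0],[0,0,0,0,0,0,0],[0,0,0,0,0,0,0],[0,0,0,0,0,0,0]]'
```

```text
clock: 4.2
position: [638.6, 223.2, 62.6]
orientation: [[0.025, 1.0, 0.0], [1.0, -0.025, 0.0], [0.0, 0.0, -1.0]]
contact_force: [-0.6, 0.5, 0.7]
gripper_width: 84.9
grip_force: 0.0
clock: 4.95
position: [638.9, 222.8, 62.5]
orientation: [[0.025, 1.0, 0.001], [1.0, -0.025, 0.0], [0.0, 0.001, -1.0]]
contact_force: [0.5, -0.1, 0.7]
gripper_width: 7.1
grip_force: 60.1
```

```bash
python3 -m jog '[[0,0,0,-6,0,0,0],[0,0,0,-12,0,0,0],[0,0,0,-18,0,0,0],[0,0,0,-20,0,0,0],[0,0,0,-20,0,0,0],[0,0,0,-20,0,0,0],[0,0,0,-14,0,0,0],[0,0,0,0,0,0,0]]'
python3 -m jog '[[0,-22,-6,0,0,0,0],[0,-40,-12,0,0,0,0],[0,-40,-12,0,0,0,0],[0,-40,-12,0,0,0,0],[0,-40,-12,0,0,0,0],[0,-40,-12,0,0,0,0],[0,-40,-12,0,0,0,0],[0,-40,-12,0,0,0,0]]'
python3 -m jog '[[0,-40,-12,0,0,0,0],[0,-40,-12,0,0,0,0],[0,-40,-12,0,0,0,0],[0,-40,-12,0,0,0,0],[0,-40,-12,0,0,0,0],[0,-40,-12,0,0,0,0],[0,-40,-12,0,0,0,0],[0,-40,-12,0,0,0,0]]'
python3 -m jog '[[0,-24,0,0,0,0,0],[0,-10,0,0,0,0,0],[0,0,0,0,0,0,0],[0,0,0,0,0,0,0]]'
python3 - <<'E'
from h import *
f=grab('scene');cv2.imwrite('pics/carry.png',f['img'])
E
```

```text
clock: 5.95
position: [638.9, 223.1, 174.2]
orientation: [[0.025, 1.0, 0.002], [1.0, -0.025, 0.001], [0.001, 0.002, -1.0]]
contact_force: [1.1, 0.1, -0.5]
gripper_width: 7.1
grip_force: 60.0
clock: 6.95
position: [540.0, -77.8, 171.6]
orientation: [[0.025, 1.0, -0.002], [1.0, -0.025, 0.001], [0.001, -0.002, -1.0]]
contact_force: [0.6, 0.5, -1.2]
gripper_width: 7.1
grip_force: 59.9
clock: 7.95
position: [436.2, -395.0, 171.5]
orientation: [[0.025, 1.0, -0.001], [1.0, -0.025, 0.002], [0.002, -0.001, -1.0]]
contact_force: [0.8, -0.7, -1.1]
gripper_width: 7.0
grip_force: 59.9
clock: 8.45
position: [436.5, -427.1, 172.0]
orientation: [[0.024, 1.0, -0.0], [1.0, -0.024, 0.001], [0.001, -0.0, -1.0]]
contact_force: [0.4, 0.3, -1.3]
gripper_width: 7.0
grip_force: 60.0
```

View pics/carry.png

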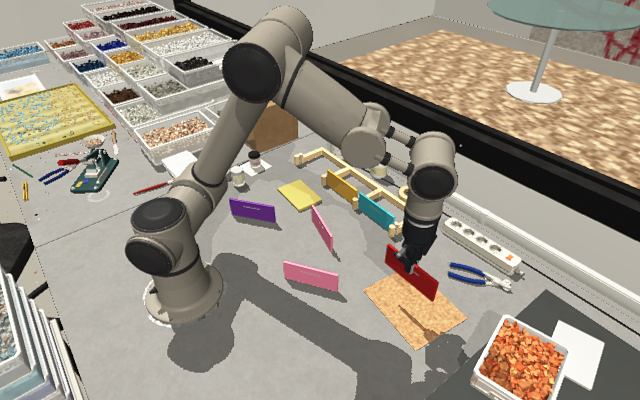

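The red gate (411,272) hangs upright over the mat and the left bay is open. Next I'll set it down, release it, and tip it towards +x.

```bash
python3 -m jog '[[0,0,0,20,0,0,0],[0,0,0,30,0,0,0],[0,0,0,25,0,0,0],[0,0,0,15,0,0,0],[0,0,0,9,0,0,0],[0,0,0,4,0,0,0],[0,0,0,2.5,0,0,0],[0,0,0,0,0,0,0]]'
python3 -m jog '[[1,0,0,0,0,0,0],[1,0,0,0,0,0,0],[1,0,0,0,0,0,0],[1,0,0,0,0,0,0],[1,0,0,-10,0,0,0],[1,0,0,-20,0,0,0],[1,0,0,-20,0,0,0],[1,0,0,-5,0,0,0]]'
python3 -m jog '[[0,0,-20,0,0,0,0],[0,0,-22,0,0,0,0],[0,0,0,0,0,0,0],[0,0,0,0,0,0,0],[0,0,0,15,0,0,0],[0,0,0,15,0,0,0],[0,0,0,12,0,0,0],[0,0,0,0,0,0,0]]'
python3 -m jog '[[0,0,8,0,0,0,0],[0,0,8,0,0,0,0],[0,0,8,0,0,0,0],[0,0,8,0,0,0,0],[0,0,8,0,0,0,0],[0,0,8,0,0,0,0],[0,0,0,0,0,0,0],[0,0,0,0,0,0,0]]'
python3 -m jog '[[1,0,0,-30,0,0,0],[1,0,0,-40,0,0,0],[1,0,0,-40,0,0,0],[1,30,-10,0,0,0,0],[1,40,-10,0,0,0,0],[1,40,0,0,0,0,0],[1,40,0,0,0,0,0],[1,40,0,0,0,0,0]]'
python3 - <<'E'
from h import *
f=grab('scene');g=grab('top');cv2.imwrite('pics/flat.png',np.hstack([f['img'][220:380,280:480],g['img'][130:290,240:500]]))
E
```

```text
clock: 9.5
position: [436.5, -428.5, 67.2]
orientation: [[0.025, 1.0, 0.0], [1.0, -0.025, -0.0], [-0.0, 0.001, -1.0]]
contact_force: [-0.5, 0.3, -1.2]
gripper_width: 7.1
grip_force: 60.0
clock: 10.5
position: [436.9, -429.0, 123.7]
orientation: [[0.025, 1.0, 0.002], [1.0, -0.025, -0.003], [-0.002, 0.002, -1.0]]
contact_force: [0.2, -0.4, -1.0]
gripper_width: 85.7
grip_force: 0.0
clock: 11.5
position: [393.9, -426.5, 78.1]
orientation: [[0.025, 1.0, -0.002], [1.0, -0.025, 0.003], [0.003, -0.002, -1.0]]
contact_force: [-0.3, -0.3, 0.2]
gripper_width: 0.1
grip_force: 0.0
clock: 12.5
position: [442.2, -428.4, 79.6]
orientation: [[0.025, 1.0, -0.0], [1.0, -0.025, 0.0], [0.0, -0.0, -1.0]]
contact_force: [-0.1, 0.0, -0.5]
gripper_width: 0.0
grip_force: 0.0
clock: 13.5
position: [426.6, -236.9, 190.0]
orientation: [[0.026, 1.0, 0.0], [1.0, -0.026, -0.0], [-0.0, 0.0, -1.0]]
contact_force: [0.4, -0.3, 0.4]
gripper_width: 85.2
grip_force: 0.0
```

View pics/flat.png

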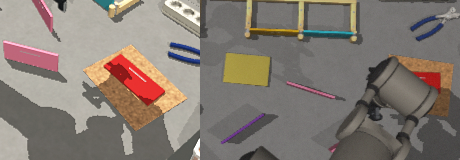

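The red gate lies flat on the mat and the board hasn't moved. Now I'll bring the tool to the right of the board for the sideways push.

```bash
python3 -m jog '[[0.75,25,10,0,0,0,0],[0.75,40,10,0,0,0,0],[0.75,40,10,0,0,0,0],[0.75,40,10,0,0,0,0],[0.75,40,10,0,0,0,0],[0.75,40,10,0,0,0,0],[0.75,35,10,0,0,0,0],[0.75,22,9,0,0,0,0]]'
python3 -m jog '[[0.75,0,0,40,0,0,0],[0.75,0,0,40,0,0,0],[0.75,0,0,35,0,0,0],[0.75,0,0,20,0,0,0],[0.75,0,0,10,0,0,0],[0.75,0,0,0,0,0,0],[0.75,0,0,0,0,0,0]]'
```

```text
clock: 14.6
position: [513.6, 42.8, 189.9]
orientation: [[0.024, 1.0, 0.0], [1.0, -0.024, -0.0], [0.0, 0.0, -1.0]]
contact_force: [0.5, -0.2, -0.0]
gripper_width: 64.3
grip_force: 0.0
clock: 15.48
position: [513.8, 41.7, 45.7]
orientation: [[0.025, 1.0, 0.002], [1.0, -0.025, -0.0], [-0.0, 0.002, -1.0]]
contact_force: [0.6, -0.8, -0.2]
gripper_width: 64.3
grip_force: 0.0
```

```bash
python3 -m jog '[[0.75,0,0,10,0,0,0],[0.75,0,0,7,0,0,0],[0.75,0,0,3,0,0,0],[0.75,0,0,0,0,0,0]]'
python3 -m jog '[[0.75,0,0,2,0,0,0],[0.75,0,0,0,0,0,0]]'
```

```text
clock: 15.98
position: [512.9, 42.0, 24.5]
orientation: [[0.025, 1.0, -0.001], [1.0, -0.025, 0.0], [0.0, -0.001, -1.0]]
contact_force: [0.4, 0.2, 0.5]
gripper_width: 63.8
grip_force: 0.0
clock: 16.23
position: [513.1, 41.9, 22.8]
orientation: [[0.025, 1.0, 0.0], [1.0, -0.025, 0.0], [0.0, 0.0, -1.0]]
contact_force: [0.6, -0.6, 0.1]
gripper_width: 63.7
grip_force: 0.0
```

```bash
python3 -m jog '[[0.75,0,0,2,0,0,0],[0.75,0,0,1.5,0,0,0],[0.75,0,0,0,0,0,0]]'
python3 -m jog '[[0.75,6,0,0,0,0,0],[0.75,8,0,0,0,0,0],[0.75,8,0,0,0,0,0],[0.75,8,0,0,0,0,0],[0.75,0,0,0,0,0,0]]'
python3 - <<'E'
from h import *
f=grab('top');cv2.imwrite('pics/x.png',f['img']);g=f['img'];h=cv2.cvtColor(g,cv2.COLOR_BGR2HSV);m=cv2.inRange(h,(22,120,60),(35,255,255));m[:175]=0;m[235:]=0;m[:,:225]=0;m[:,340:]=0
v,u=np.nonzero(m);print(len(u),[ray(f,*q,12)[:2].round(1).tolist() for q in cv2.boxPoints(cv2.minAreaRect(np.c_[u,v].astype(np.float32)))])
E
```

```text
clock: 16.6
position: [513.0, 41.9, 19.2]
orientation: [[0.025, 1.0, -0.0], [1.0, -0.025, 0.0], [0.0, -0.0, -1.0]]
contact_force: [0.5, -0.4, 0.4]
gripper_width: 64.1
grip_force: 0.0
clock: 17.23
position: [513.8, 72.7, 19.3]
orientation: [[0.024, 1.0, 0.0], [1.0, -0.024, 0.0], [0.0, 0.0, -1.0]]
contact_force: [-0.7, -0.2, -0.3]
gripper_width: 63.9
grip_force: 0.0
474 [[458.4, 231.7], [556.2, 234.4], [557.8, 106.3], [460.0, 104.5]]
```

```bash
python3 -m jog '[[0.75,9,0,0,0,0,0],[0.75,9,0,0,0,0,0],[0.75,9,0,0,0,0,0],[0.75,9,0,0,0,0,0],[0.75,9,0,0,0,0,0],[0.75,9,0,0,0,0,0],[0.75,8,0,0,0,0,0],[0.75,0,0,0,0,0,0]]'
python3 -m jog '[[0.75,-8,0,0,0,0,0],[0.75,0,0,-40,0,0,0],[0.75,-20,0,-40,0,0,0],[0.75,-60,0,0,0,0,0],[0.75,-60,0,0,0,0,0],[0.75,-60,0,0,0,0,0],[0.75,-40,0,0,0,0,0],[0.75,0,0,0,0,0,0]]'
cat >> h.py <<'E'
def board():
    f=grab('top');h=cv2.cvtColor(f['img'],cv2.COLOR_BGR2HSV);m=cv2.inRange(h,(22,120,60),(35,255,255));m[:100]=0;m[245:]=0;m[:,:205]=0;m[:,340:]=0
    n,l,s,c=cv2.connectedComponentsWithStats(m);k=1+np.argmax(s[1:,4]);v,u=np.nonzero(l==k)
    w=np.array([ray(f,*q,12)[:2] for q in cv2.boxPoints(cv2.minAreaRect(np.c_[u,v].astype(np.float32)))])
    e=max((w[i]-w[i-1] for i in range(4)),key=np.linalg.norm);e*=np.sign(e[1])
    D=np.array([[.9997,-.025],[.025,.9997]]);c=w.mean(0)
    print(len(u),w.round(1).tolist(),'world',c.round(1),'dock',(D@(c-[694,45.5])).round(1),'yawerr',round(float(.025-e[0]/e[1]),3),'len',np.linalg.norm(e).round(1))
    return f
E
python3 - <<'E'
from h import *
f=board();cv2.imwrite('pics/b.png',f['img'][90:300,180:420])
E
```

```text
clock: 18.27
position: [515.4, 134.6, 19.3]
orientation: [[0.024, 1.0, 0.0], [1.0, -0.024, 0.0], [0.0, 0.0, -1.0]]
contact_force: [0.5, -0.3, 1.1]
gripper_width: 64.1
grip_force: 0.0
clock: 19.27
position: [508.8, -117.5, 99.3]
orientation: [[0.03, 1.0, 0.001], [1.0, -0.03, -0.0], [-0.0, 0.001, -1.0]]
contact_force: [-0.7, -0.5, -0.0]
gripper_width: 64.2
grip_force: 0.0
1290 [[461.2, 295.9], [559.9, 293.9], [553.8, 144.5], [455.2, 147.6]] world [507.5 220.5] dock [-190.8  170.3] yawerr -0.016 len 149.6
```

View pics/b.png

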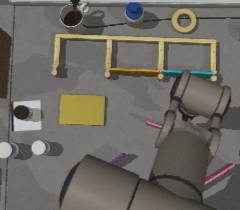

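```bash
python3 -m jog '[[0.75,45,0,0,0,0,0],[0.75,50,0,0,0,0,0],[0.75,50,0,0,0,0,0],[0.75,50,0,0,0,0,0],[0.75,38,0,0,0,0,0],[0.75,0,0,40,0,0,0],[0.75,0,0,35,0,0,0],[0.75,0,0,0,0,0,0]]'
python3 -m jog '[[0.75,0,0,4,0,0,0],[0.75,0,0,0,0,0,0],[0.75,6,0,0,0,0,0],[0.75,6,0,0,0,0,0],[0.75,5,0,0,0,0,0],[0.75,0,0,0,0,0,0]]'
```

```text
clock: 20.32
position: [512.6, 119.8, 22.3]
orientation: [[0.024, 1.0, -0.006], [1.0, -0.024, -0.0], [-0.0, -0.006, -1.0]]
contact_force: [0.9, -0.2, 0.6]
gripper_width: 63.9
grip_force: 0.0
clock: 21.08
position: [515.5, 136.4, 20.4]
orientation: [[0.024, 1.0, 0.0], [1.0, -0.024, 0.0], [0.0, 0.0, -1.0]]
contact_force: [-0.6, 0.0, -0.4]
gripper_width: 64.1
grip_force: 0.0
```

```bash
python3 -m jog '[[0.75,4,0,0,0,0,0],[0.75,0,0,0,0,0,0],[0.75,-10,0,0,0,0,0],[0.75,0,0,-40,0,0,0],[0.75,0,0,-40,0,0,0],[0.75,0,0,-20,0,0,0],[0.75,0,0,0,0,0,0.17],[0.75,0,0,0,0,0,0.17]]'
python3 -m jog '[[0.75,0,0,0,0,0,0.17],[0.75,0,0,0,0,0,0.17],[0.75,0,0,0,0,0,0.17],[0.75,0,0,0,0,0,0.17],[0.75,0,0,0,0,0,0.17],[0.75,0,0,0,0,0,0.17],[0.75,0,0,0,0,0,0.17],[0.75,0,0,0,0,0,0.041]]'
python3 - <<'E'
from h import *
board()
E
```

```text
clock: 22.08
position: [515.3, 129.2, 120.7]
orientation: [[0.363, 0.932, 0.001], [0.932, -0.363, 0.0], [0.0, 0.001, -1.0]]
contact_force: [-0.8, -0.7, -0.4]
gripper_width: 63.8
grip_force: 0.0
clock: 23.08
position: [515.2, 129.2, 120.2]
orientation: [[1.0, -0.028, -0.0], [-0.028, -1.0, 0.0], [-0.0, -0.0, -1.0]]
contact_force: [-0.2, 0.5, 1.1]
gripper_width: 64.0
grip_force: 0.0
352 [[508.8, 236.4], [509.8, 152.4], [459.4, 151.3], [458.4, 235.0]] world [484.1 193.8] dock [-213.5  143. ] yawerr 0.037 len 84.0
```

```bash
python3 -m jog '[[0.75,-30,0,0,0,0,0],[0.75,-51,0,0,0,0,0],[0.75,0,-35,0,0,0,0],[0.75,0,-35,0,0,0,0],[0.75,0,-27,0,0,0,0],[0.75,0,0,40,0,0,0],[0.75,0,0,40,0,0,0],[0.75,0,0,0,0,0,0]]'
python3 - <<'E'
from h import *
f=board();cv2.imwrite('pics/c.png',f['img'][90:300,180:420])
E
```

```text
clock: 24.12
position: [434.9, 227.9, 38.2]
orientation: [[1.0, -0.025, -0.006], [-0.025, -1.0, -0.002], [-0.006, 0.002, -1.0]]
contact_force: [-0.1, 0.5, 0.5]
gripper_width: 64.1
grip_force: 0.0
784 [[462.2, 299.7], [559.5, 298.4], [554.4, 149.5], [457.3, 151.8]] world [508.4 224.9] dock [-190.1  174.7] yawerr -0.009 len 149.0
```

View pics/c.png

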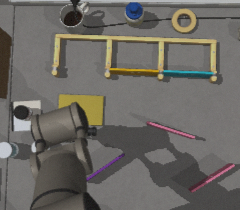

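```bash
python3 -m jog '[[0.75,0,0,12,0,0,0],[0.75,0,0,6,0,0,0],[0.75,0,0,0,0,0,0],[0.75,6,0,0,0,0,0],[0.75,8,0,0,0,0,0],[0.75,9,0,0,0,0,0],[0.75,9,0,0,0,0,0],[0.75,9,0,0,0,0,0]]'
python3 -m jog '[[0.75,9,0,0,0,0,0],[0.75,9,0,0,0,0,0],[0.75,6,0,0,0,0,0],[0.75,0,0,0,0,0,0]]'
python3 -c "
from h import *
board()"
```

```text
clock: 25.18
position: [478.3, 227.8, 22.3]
orientation: [[1.0, -0.025, -0.0], [-0.025, -1.0, 0.0], [-0.0, -0.0, -1.0]]
contact_force: [-3.5, -0.1, 2.4]
gripper_width: 63.7
grip_force: 1.6
clock: 25.68
position: [502.7, 227.3, 22.3]
orientation: [[1.0, -0.025, 0.001], [-0.025, -1.0, 0.0], [0.001, -0.0, -1.0]]
contact_force: [-0.8, -0.4, -0.2]
gripper_width: 63.5
grip_force: 0.0
452 [[610.9, 225.7], [611.8, 151.3], [513.2, 149.1], [512.3, 223.1]] world [562.1 187.3] dock [-135.4  138.5] yawerr -37.058 len 98.7
```

```bash
python3 -m jog '[[0.75,0,0,2.5,0,0,0],[0.75,0,0,0,0,0,0]]'
cat >> h.py <<'E'
def edges(f):
    h=cv2.cvtColor(f['img'],cv2.COLOR_BGR2HSV);m=cv2.inRange(h,(22,120,60),(35,255,255));m[:100]=0;m[245:]=0;m[:,:205]=0;m[:,340:]=0
    n,l,s,c=cv2.connectedComponentsWithStats(m);k=1+np.argmax(s[1:,4]);m=l==k
    us=[u for u in range(640) if m[:,u].any()]
    fr=np.array([ray(f,u,np.nonzero(m[:,u])[0][0]-.5,12)[:2] for u in us][3:-3])
    vs=[v for v in range(400) if m[v].any()]
    rt=np.array([ray(f,np.nonzero(m[v])[0][-1]+.5,v,12)[:2] for v in vs][3:-3])
    lt=np.array([ray(f,np.nonzero(m[v])[0][0]-.5,v,12)[:2] for v in vs][3:-3])
    D=np.array([[.9997,-.025],[.025,.9997]]);d=lambda p:(p-[694,45.5])@D.T
    for nm,p,a,b in(('front',fr,1,0),('right',rt,0,1),('left',lt,0,1)):
        q=d(p);c=np.polyfit(q[:,a],q[:,b],1);r=np.abs(q[:,b]-np.polyval(c,q[:,a])).max();print(nm,'slope',c[0].round(3),'mean',q.mean(0).round(1),'range',q[:,a].min().round(),q[:,a].max().round(),'maxres',r.round(1))
E
python3 - <<'E'
from h import *
edges(grab('top'))
f=grab('scene');cv2.imwrite('pics/d.png',f['img'][130:260,240:440].repeat(3,0).repeat(3,1))
E
```

```text
clock: 25.98
position: [501.5, 227.3, 19.6]
orientation: [[1.0, -0.025, -0.0], [-0.025, -1.0, -0.0], [-0.0, 0.0, -1.0]]
contact_force: [-0.2, -0.3, -1.0]
gripper_width: 64.0
grip_force: 0.0
front slope -0.017 mean [-87.7 140.8] range 114.0 168.0 maxres 2.7
right slope 0.012 mean [-134.2  100.2] range -173.0 -95.0 maxres 1.8
left slope 0.356 mean [-136.1  154. ] range -175.0 -98.0 maxres 8.1
```

View pics/d.png

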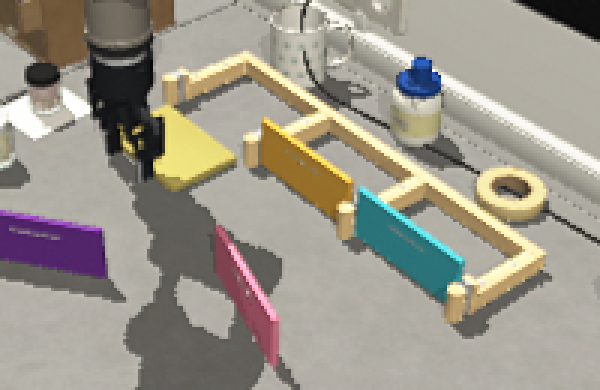

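The board is lined up with the open bay: its right edge is at dock y 100.2 and the slope is about 0.015. I'll push on while watching the force.

```bash
for i in 1; do python3 -m jog '[[0.75,6,0,0,0,0,0],[0.75,6,0,0,0,0,0],[0.75,6,0,0,0,0,0],[0.75,6,0,0,0,0,0],[0.75,6,0,0,0,0,0],[0.75,0,0,0,0,0,0]]'; done
python3 - <<'E'
from h import *
edges(grab('top'))
E
```

```text
clock: 26.82
position: [532.6, 226.5, 19.9]
orientation: [[1.0, -0.025, 0.001], [-0.025, -1.0, 0.0], [0.001, -0.0, -1.0]]
contact_force: [-0.0, -0.4, -0.9]
gripper_width: 64.1
grip_force: 0.0
front slope -0.037 mean [-56.8 135.5] range 112.0 159.0 maxres 0.0
right slope -0.005 mean [-106.9  100.2] range -146.0 -68.0 maxres 2.7
left slope 0.216 mean [-108.7  150.5] range -148.0 -70.0 maxres 5.4
```

Front edge is past the noses with no jam. Continuing.

```bash
python3 -m jog '[[0.75,6,0,0,0,0,0],[0.75,8,0,0,0,0,0],[0.75,8,0,0,0,0,0],[0.75,8,0,0,0,0,0],[0.75,0,0,0,0,0,0]]'; python3 -m jog '[[0.75,6,0,0,0,0,0],[0.75,8,0,0,0,0,0],[0.75,8,0,0,0,0,0],[0.75,8,0,0,0,0,0],[0.75,0,0,0,0,0,0]]'
python3 - <<'E'
from h import *
edges(grab('top'))
E
```

```text
clock: 27.5
position: [562.8, 225.7, 19.9]
orientation: [[1.0, -0.026, 0.001], [-0.026, -1.0, 0.0], [0.001, -0.0, -1.0]]
contact_force: [-0.4, -0.6, 0.1]
gripper_width: 64.1
grip_force: 0.0
clock: 28.12
position: [592.7, 224.9, 19.9]
orientation: [[1.0, -0.026, 0.001], [-0.026, -1.0, 0.0], [0.001, -0.0, -1.0]]
contact_force: [-0.7, -0.0, -0.6]
gripper_width: 64.0
grip_force: 0.0
front slope -0.036 mean [  2.3 128.2] range 111.0 145.0 maxres 0.0
right slope -0.001 mean [-46.9 101.2] range -85.0 -9.0 maxres 2.2
left slope 0.136 mean [-48.5 146.9] range -85.0 -11.0 maxres 23.0
```

```bash
python3 -m jog '[[0.75,6,0,0,0,0,0],[0.75,8,0,0,0,0,0],[0.75,8,0,0,0,0,0],[0.75,8,0,0,0,0,0],[0.75,6,0,0,0,0,0],[0.75,4,0,0,0,0,0],[0.75,0,0,0,0,0,0]]'; python3 -m jog '[[0.75,2,0,0,0,0,0],[0.75,2,0,0,0,0,0],[0.75,0,0,0,0,0,0]]'
python3 - <<'E'
from h import *
edges(grab('top'))
E
```

```text
clock: 29.05
position: [632.2, 224.0, 19.9]
orientation: [[1.0, -0.025, 0.001], [-0.025, -1.0, 0.0], [0.001, -0.0, -1.0]]
contact_force: [-0.5, -0.4, -0.2]
gripper_width: 64.0
grip_force: 0.0
clock: 29.42
position: [635.9, 223.9, 19.9]
orientation: [[1.0, -0.025, 0.0], [-0.025, -1.0, 0.0], [0.0, -0.0, -1.0]]
contact_force: [-0.9, -0.0, 1.0]
gripper_width: 64.0
grip_force: 0.3
front slope 0.083 mean [ 46.9 126.9] range 113.0 141.0 maxres 1.6
right slope -0.014 mean [ -3.6 100.3] range -43.0 36.0 maxres 1.7
left slope 0.161 mean [ -5.2 145.4] range -44.0 35.0 maxres 22.1
```

```bash
python3 -m jog '[[0.75,1.5,0,0,0,0,0],[0.75,0,0,0,0,0,0]]'; python3 -m jog '[[0.75,1.5,0,0,0,0,0],[0.75,0,0,0,0,0,0]]';  python3 -m jog '[[0.75,1,0,0,0,0,0],[0.75,0,0,0,0,0,0]]'
```

```text
clock: 29.72
position: [637.3, 223.9, 19.8]
orientation: [[1.0, -0.025, 0.0], [-0.025, -1.0, 0.0], [0.0, -0.0, -1.0]]
contact_force: [-1.1, -0.3, 0.3]
gripper_width: 64.0
grip_force: 0.6
clock: 29.98
position: [638.9, 223.8, 19.8]
orientation: [[1.0, -0.025, 0.0], [-0.025, -1.0, 0.0], [0.0, -0.0, -1.0]]
contact_force: [-1.4, -0.4, 0.4]
gripper_width: 64.0
grip_force: 0.6
clock: 30.22
position: [639.6, 223.8, 19.8]
orientation: [[1.0, -0.025, -0.0], [-0.025, -1.0, 0.0], [-0.0, -0.0, -1.0]]
contact_force: [-2.1, 0.4, 1.8]
gripper_width: 64.3
grip_force: 1.4
```

```bash
python3 -m jog '[[0.75,1,0,0,0,0,0],[0.75,0,0,0,0,0,0]]'; python3 -m jog '[[0.75,1,0,0,0,0,0],[0.75,0,0,0,0,0,0]]'
```

```text
clock: 30.48
position: [639.6, 223.8, 19.8]
orientation: [[1.0, -0.025, -0.003], [-0.025, -1.0, -0.0], [-0.003, 0.0, -1.0]]
contact_force: [-6.9, 0.0, 3.7]
gripper_width: 63.9
grip_force: 3.2
clock: 30.72
position: [639.7, 223.9, 19.8]
orientation: [[1.0, -0.025, -0.005], [-0.025, -1.0, -0.0], [-0.005, 0.001, -1.0]]
contact_force: [-9.1, -0.6, 6.7]
gripper_width: 64.2
grip_force: 4.9
```

The tool stopped at x=639.6 mm, where the stop was expected, and the force is rising. I'll retreat and check.

```bash
python3 -m jog '[[0.75,-6,0,0,0,0,0],[0.75,-12,0,0,0,0,0],[0.75,0,0,-30,0,0,0],[0.75,0,0,-50,0,0,0],[0.75,-30,0,-50,0,0,0],[0.75,-50,0,-30,0,0,0],[0.75,-60,0,0,0,0,0],[0.75,-60,0,0,0,0,0]]'; python3 -m jog '[[0.75,0,50,0,0,0,0],[0.75,0,50,0,0,0,0],[0.75,0,50,0,0,0,0],[0.75,0,50,0,0,0,0],[0.75,0,0,0,0,0,0]]'
python3 - <<'E'
from h import *
f=board();edges(f);P=pts(f)
h=cv2.cvtColor(f['img'],cv2.COLOR_BGR2HSV);m=((h[...,0]<8)|(h[...,0]>172))&(h[...,1]>130)&(h[...,2]>50);m[:,:415]=0;m[:,505:]=0;m[:175]=0;m[255:]=0
print('gate',m.sum(),P[m].mean(0).round(1),P[m].min(0).round(),P[m].max(0).round())
s=grab('scene')
cv2.imwrite('pics/e.png',np.hstack([f['img'][90:290,170:510],s['img'][120:320,220:480]]))
E
```

```text
clock: 31.72
position: [422.7, 229.2, 180.4]
orientation: [[1.0, -0.026, 0.003], [-0.026, -1.0, 0.001], [0.003, -0.001, -1.0]]
contact_force: [-0.0, 0.8, -0.7]
gripper_width: 64.1
grip_force: 0.0
clock: 32.35
position: [419.3, 26.4, 180.1]
orientation: [[1.0, -0.03, 0.002], [-0.03, -1.0, -0.001], [0.002, 0.001, -1.0]]
contact_force: [0.0, 1.3, 0.0]
gripper_width: 64.5
grip_force: 0.0
1267 [[649.4, 295.4], [750.8, 295.2], [747.1, 145.3], [645.9, 146.6]] world [698.3 220.6] dock [-1.000e-01  1.752e+02] yawerr 0.001 len 149.9
front slope 0.0 mean [ 50.3 178.4] range 113.0 244.0 maxres 2.1
right slope -0.008 mean [  1.6 100.4] range -40.0 43.0 maxres 1.8
left slope 0.009 mean [ -3.8 249.3] range -45.0 38.0 maxres 1.8
gate 1011 [ 473.5 -428.4   13.6] [ 380. -511.   -1.] [ 510.   24. 1318.]
```

View pics/e.png

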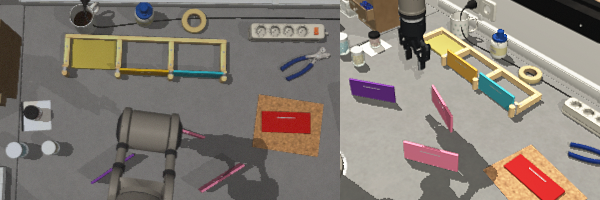

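The board is home in the left bay at dock (-0.1, 175.2), with yaw error 0.001. The red gate lies flat on the mat, and the other gates and the jars haven't moved. Handing in.

```bash
python3 -c "
from station import robot
print(robot.sign_off())"
```

```text
the job is handed in; nothing more can be done
None
```

I handed the job in at about 32 s: red was ordered, its gate lies flat on the cork mat, and the board is fully home and square in the left bay. The other two gates and the jars were left in place; the sign-off gave no verdict.

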